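# Top tray of the pile onto the tiered stand

## Task

Lift only the top steel tray off the pile of nested trays and set it on the serving stand, so that all four of its corner holes go down over the four posts and the tray sits fully down and level on the posts' shoulders. Lower it all the way rather than dropping it, and leave the other two trays and everything else on the counter where they are.

Things in the scene. Friction and masses are not known exactly. Their poses are not given: they have to be found in the camera images.
- tray_top_centre (a point): Top one of three alike steel trays nested in a pile: trough 124 mm long (x), 62 mm wide (y), with at each end a 33 mm flange, 4 mm thick, level with the rim (190 mm over all). Four 14 mm holes through the flanges, 80 mm from the middle along x, 19 mm along y. Height 46 mm, about 0.2 kg. The point is its centre, 23 mm below the rim; z up. Grip it across the 62 mm at mid-length.
- tray_mid_centre (a point): Centre of the middle tray, alike, 38 mm below the top one. A tray's lowest 8 mm is a smaller foot (108 x 46 mm) that sits in the mouth of the tray below with 5 mm of play; above it the 62 mm wide side walls are 38 mm high and upright, in line with those of the tray below: fingers more than 38 mm below the top rim grip the middle tray too.
- tray_low_centre (a point): Centre of the bottom tray, alike, 38 mm below the middle one. It stands on a fixed wooden board 220 x 100 x 12 mm.
- stand: Serving stand, fixed; origin under its centre on the counter, x along it. Dark wooden base 210 x 76 x 12 mm, a low white dish on it (top 30 mm up), four black pillars 20 mm across, 80 mm from the middle along x and 19 mm along y. Each ends in a flat shoulder 80 mm above the counter with a brass post on it, 8 mm thick, tapering to 3 mm in the top 10 mm; tip 108 mm above the counter.
- stand_seat (a point): Where a tray's centre lies when it is fully seated on the stand: 61 mm above the counter, midway between the posts, x along the stand, z up. The tray's flanges then rest on the shoulders, its rim 84 mm above the counter. A tray fits either way round.
- lunch_box: Bystander: closed stainless lunch box with white snap latches, 164 x 114 x 64 mm; origin under its centre.
- bowl: Bystander: blue ceramic bowl, 130 mm across, 60 mm high; origin under its centre.
- paddle: Bystander: wooden rice paddle lying flat along x, 200 mm long, 62 mm wide, 8 mm high; origin near mid-length, at its underside.
- pitcher: Bystander: glass pitcher about 100 mm across, 190 mm high, handle on its own +y side; origin under its centre.
- mug: Bystander: white mug, 76 mm across, 85 mm high, handle on its own +y side; origin under its centre.
- kimchi_box: Bystander: white food box with a red lid, 106 x 156 x 89 mm; origin under its centre.
Things that resemble listed ones, but are neither listed nor needed, are in the scene too. Leave any green look-alike of the stand alone.

How it is judged:
By the outcome, as a careful person would: the job done as asked, in the order asked, and still so for the second after the job is handed in, with the robot touching nothing.
It also fails if it takes over 51 s, if anything falls off the work surface, if the arm or the gripper's body presses on something with over 40 N, if the wrist force passes 120 N, or if a joint passes its speed limit or range.

## Robot

A 6-joint arm with a two-finger parallel gripper is mounted at the origin on the work surface. World frame = base frame: x ahead of the robot, y to its left, z up, the work surface at z = 0. Lengths are in mm, angles in rad, forces in N, time in s.
With the tool pointing down it reaches from about 275 to 1000 mm from the base axis. Payload 8.4 kg.
Tool frame: the origin (TCP) lies at the very end of the fingers, on their centre line; the grasp point (between the pads) lies 19 mm behind it; z points along the fingers, y is the direction in which the jaws open and shut (so a half turn about z gives the same grasp; the last joint's range is limited). The gripper opens to 85 mm and grips with 20 to 120 N. Pads are 22 mm wide; open, the fingers measure 114 mm over their backs; the gripper's body (76 mm by 85 mm) begins 54 mm behind the grasp point. The pads swing forward as they close: fully open they stand 13 mm farther back than shut.
Start: joints at [1.235, 0.353, 1.633, -0, 1.155, -0.002], TCP at [204.771, 590.506, 231.281] pointing down, gripper open.
Joint ranges: [-2.63, 2.63], [-0.92, 2.1], [0.06, 2.66], [-1.3, 4.44], [0, 2.69], [-3.02, 3.02]. Speed limits (rad/s): [2.22, 2.22, 2.79, 3.14, 3.14, 3.14].

## Interface

Orientations are given as [roll, pitch, yaw] about the fixed x, y, z axes, in that order (R = Rz(yaw) Ry(pitch) Rx(roll)).
In Python, from rig import r gives the robot as it stands.
- The arm moves only by the tool move_arm, never from a script. Its argument "increments" is a list of rows, each an object of numbers: "tx", "ty", "tz": the shift along the tool's x, y, z in cm; "rx", "ry", "rz": the turn, a rotation vector about the tool's x, y, z in degrees; "gripper": the gripper's target within -1 to 1 (fully open at 1, half-way at 0, shut at -1). A call has 1 to 12 rows; each row shifts and turns the commanded pose from where the row before left it, along the tool's axes as they then stand; what a row does not reach is not made up. A row lasts 1/10 s, in which the tool goes at most 50 mm and 8.59 degrees, less where a joint would pass 70% of its speed; a pose out of reach is approached as far as the arm can. A call is refused whole if a number of a shift passes 5 or a number of a turn 8.59, either way. A call with a gripper value outside its range is refused whole. The fingers move at their own pace and stop on an object; "squeeze" is the grip in N (left out, the last holds). Time passes only in rows, so rows that do not move let the fingers close. It gives the time, the measured TCP pose, the force and the opening at its end, in the units of the state.
- r.sense(): the state, without advancing time (a new reading comes with each control period).
- r.grab_frame(name): name is "side" or "top" or "wrist"; returns (picture, depth): 400x640x3 uint8, red, green, blue; 400x640 float32, mm along the optical axis (not along the pixel's ray), 0 where there is no reading.
- r.camera_model(name): a dict with "fx", "fy", "cx", "cy" (pixels), "R" (3x3) and "t" (3): a world point X has camera coordinates R X + t; the wrist camera has in their place "hand_eye" (4x4, takes a point from camera to tool coordinates, whose origin is the TCP and whose axes are the flange's). Camera axes: x right, y down, z forward; pixel columns grow to the right and rows downward; lengths in mm; the calibration is good to about 2 mm. A picture is of the moment at which its call begins: read the wrist's pose just before it. camera_model takes no time and is no camera call.
- r.sign_off(): hands the job in, once; it reports no verdict.
Trained networks look in the newest picture that a camera, given by its name, has taken for a name from the list of things; names that differ only in an ending like _2 or _b are one class to them, and where a whole thing is asked for, a point or a joint stands for the part that bears it (a point fixed in the world has none). Each returns a list of dicts, best first, with "confidence" (0 to 1); they miss things now and then, are a little off and sometimes report something else, mostly with a low value. They report only what shows in the picture. A call takes as long as a camera call. They do not tell look-alikes from the thing itself.
- r.cut_out(query, camera): "mask" (400x640 bool, what is visible of it) and "bbox" ([left, top, right, bottom] in pixels, round what is visible of it).
- r.place_of(query, camera): "location" ([row, column] in pixels: a listed point, or the origin of a listed thing).
The state is a dict: "clock": time; "qpos": joint angles; "qvel": joint speeds; "joint_efforts": joint torques, N m; "eef_pos": TCP position; "tcp_rot": TCP orientation; "contact_force": force on the tool from outside, world axes, zero at the start; "wrist_torque": the same for the moment, N m; "opening": opening from 0.0 (shut) to 1.0 (fully open).
Only numpy, scipy, OpenCV 4.12 (cv2) and the standard library are available. Lean on these libraries where they do the work, as an engineer would, in place of code of your own. Each camera call takes 0.05 s, during which the arm holds its last target. There are 200 camera calls.

## Working session

There is one attempt and no reset: what is moved stays moved. The work goes in short steps, Python scripts to look and compute and a tool call to move; the robot and the scene stay as the last step left them, time stands still between calls to the robot, and variables do not carry over. Pictures are saved under pics/ and viewed, about 8 in all and at most 12, crops included, and the job is handed in when it is done.

Besides the shell and the picture viewer there is one more tool, called by a JSON object that holds its "fn" and its "kwargs", one argument or row to a line. move_arm: Moves the arm, as the interface text tells. Its arguments: {"type":"object","properties":{"increments":{"type":"array","items":{"type":"object","properties":{"tx":{"type":"number"},"ty":{"type":"number"},"tz":{"type":"number"},"rx":{"type":"number"},"ry":{"type":"number"},"rz":{"type":"number"},"gripper":{"type":"number"}}}},"squeeze":{"type":"number"}},"required":["increments"]}

```bash
mkdir -p pics
cat > h.py <<'E'
from rig import r
import numpy as np, cv2
def save(n,im): cv2.imwrite('pics/'+n+'.png',cv2.cvtColor(im,cv2.COLOR_RGB2BGR))
def world(cam,d,rows,cols,pose=None):
    m=r.camera_model(cam); z=d[rows,cols].astype(float)
    P=np.stack([(cols-m['cx'])/m['fx']*z,(rows-m['cy'])/m['fy']*z,z],-1)
    if 'R' in m: return (P-np.array(m['t']))@np.array(m['R'])
    H=np.array(m['hand_eye']); P=P@H[:3,:3].T+H[:3,3]
    from scipy.spatial.transform import Rotation as Ro
    return P@Ro.from_euler('xyz',pose['tcp_rot']).as_matrix().T+np.array(pose['eef_pos'])
E
python3 - <<'E'
from h import *
s=r.sense(); print(s)
for c in ['top','side']:
    im,d=r.grab_frame(c); save(c+'0',im); np.save(c+'0.npy',d)
    for q in ['tray_top_centre','stand','stand_seat']:
        for o in r.place_of(q,c)[:3]:
            row,col=map(int,o['location']); print(c,q,o['confidence'],row,col,d[row,col],world(c,d,np.array([row]),np.array([col]))[0].round())
E
```

```text
{'clock': 0.0, 'qpos': array([ 1.23459981e+00,  3.53654447e-01,  1.63415909e+00, -2.67775548e-05,
        1.15519493e+00, -2.37955597e-03]), 'qvel': array([-8.70318302e-04, -4.65904037e-04, -8.57407385e-04, -1.96920277e-04,
       -7.07407917e-04,  7.48708742e-05]), 'joint_efforts': array([ 2.03738961e-05, -6.05249763e+01, -3.42074382e+01, -2.54213239e-05,
        9.14315024e-03,  9.20016362e-06]), 'eef_pos': array([204.61658058, 590.03822316, 230.54707242]), 'tcp_rot': array([-3.14017679e+00,  2.11136827e-05,  2.80778654e+00]), 'contact_force': array([0.40780705, 0.28330119, 0.04633529]), 'wrist_torque': array([-0.01706457, -0.05089341, -0.02438833]), 'opening': 1.0046177314443077}
top tray_top_centre 0.6 165 382 1760.7106 [ 589. -191.   96.]
top stand 0.97 192 279 1833.5194 [489. 195.  21.]
top stand 0.83 247 186 1834.0585 [273. 550.  15.]
top stand 0.69 264 255 1829.1238 [212. 284.  16.]
top stand_seat 0.92 247 181 1833.4747 [273. 569.  15.]
top stand_seat 0.87 244 380 1814.0161 [ 295. -193.   31.]
top stand_seat 0.64 192 276 1846.4436 [489. 208.   9.]
side tray_top_centre 0.62 239 377 969.91113 [ 573. -183.  101.]
side stand 0.95 149 223 1429.747 [268. 515.  16.]
side stand 0.78 293 285 944.4123 [ 307. -203.   14.]
side stand 0.73 189 219 1232.1766 [214. 261.  27.]
side stand_seat 0.96 174 299 1345.4042 [506. 284.  -3.]
side stand_seat 0.86 280 280 964.6263 [ 305. -165.   23.]
side stand_seat 0.82 136 223 1531.0269 [286. 638.  -1.]
```

View pics/top0.png

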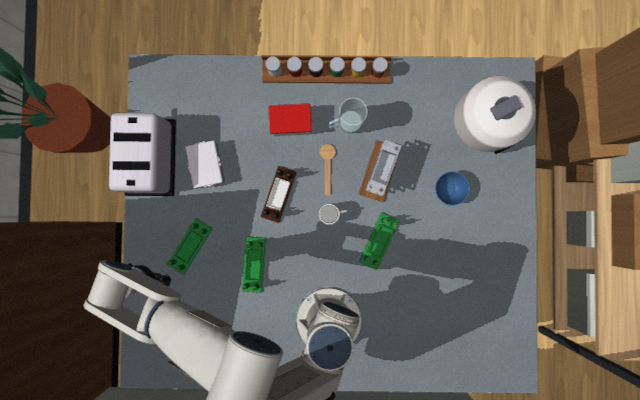

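View pics/side0.png

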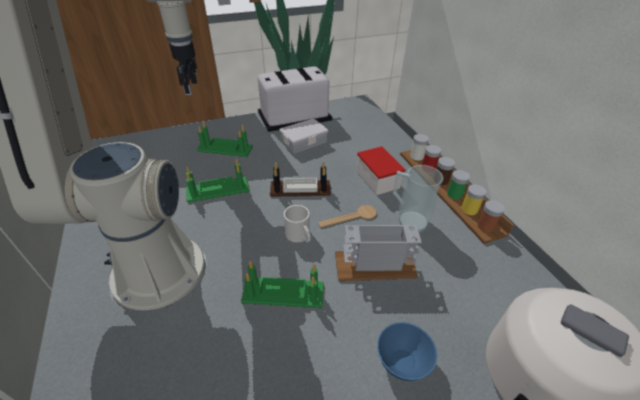

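The top view shows the pile on its board at about (row 170, col 382), the dark stand with the white dish at (193, 279), and three green look-alikes to leave alone. The pitcher stands just beyond the pile.

Run:
```python
from h import *
for c in ['top','side']:
    d=np.load(c+'0.npy')
    R,C=np.nonzero(d>0); W=world(c,d,R,C)
    def box(n,cen,rad,zl,zh):
        k=(np.hypot(W[:,0]-cen[0],W[:,1]-cen[1])<rad)&(W[:,2]>zl)&(W[:,2]<zh); P=W[k]
        if len(P)<5: print(c,n,'few');return
        (x,y),(w,h),a=cv2.minAreaRect(P[:,:2].astype(np.float32)); b=cv2.boxPoints(((x,y),(w,h),a))
        e=b[1]-b[0] if np.linalg.norm(b[1]-b[0])>np.linalg.norm(b[2]-b[1]) else b[2]-b[1]
        print(c,n,len(P),'cen',round(x,1),round(y,1),'size',round(w),round(h),'yaw',np.degrees(np.arctan2(e[1],e[0])).round(1),'z',np.percentile(P[:,2],[5,50,95]).round(1))
    box('rim',(580,-190),110,120,145); box('board',(580,-190),130,6,18)
    box('base',(489,198),115,6,18); box('posts',(489,198),115,68,112); box('all',(489,198),112,7,112)
    box('pitcher',(740,-70),110,100,230)
```

```text
top rim 383 cen 579.9 -191.4 size 62 191 yaw -19.6 z [125.4 133.  139.9]
top board 574 cen 581.7 -189.7 size 252 250 yaw 57.0 z [ 6.3 10.  16.4]
top base 777 cen 492.2 199.2 size 211 218 yaw -61.0 z [ 6.4 11.4 17. ]
top posts 94 cen 482.5 201.4 size 56 178 yaw -18.1 z [ 72.3  79.1 107.2]
top all 1042 cen 491.7 201.9 size 202 207 yaw -51.1 z [ 7.8 14.7 77.6]
top pitcher 413 cen 771.4 -60.8 size 127 100 yaw 83.7 z [107.  161.4 192.9]
side rim 905 cen 577.7 -195.0 size 66 191 yaw -19.8 z [122.1 132.4 135.2]
side board 1016 cen 573.0 -194.9 size 102 220 yaw -18.4 z [ 8.1 11.3 14.2]
side base 619 cen 480.2 195.5 size 79 209 yaw -17.9 z [ 8.  12.5 16.5]
side posts 154 cen 480.1 196.8 size 59 179 yaw -18.3 z [ 70.7  80.2 102.7]
side all 1142 cen 480.5 195.1 size 77 209 yaw -17.0 z [ 9.1 16.6 82.7]
side pitcher 1463 cen 755.5 -71.4 size 101 124 yaw -32.3 z [107.6 154.6 188.5]
```

```bash
python3 -c "
from h import *
m=r.camera_model('wrist');print(m['fx'],m['cx'],m['cy'],np.round(m['hand_eye'],3))"
```

```text
298.05582327639206 318.02615452990943 199.4743040811085 [[ 0.00000e+00 -9.56000e-01 -2.94000e-01  7.36410e+01]
 [ 1.00000e+00  0.00000e+00  0.00000e+00 -1.70000e-02]
 [-0.00000e+00 -2.94000e-01  9.56000e-01 -1.42794e+02]
 [ 0.00000e+00  0.00000e+00  0.00000e+00  1.00000e+00]]
```

{"fn": "move_arm", "kwargs": {
  "increments": [
    {"tx":-3.2,"ty":-2.3,"tz":-1.0},
    {"tx":-3.2,"ty":-2.3,"tz":-1.0},
    {"tx":-3.2,"ty":-2.3,"tz":-1.0},
    {"tx":-3.2,"ty":-2.3,"tz":-1.0},
    {"tx":-3.2,"ty":-2.3,"tz":-1.0},
    {"tx":-3.2,"ty":-2.3,"tz":-1.0},
    {"tx":-3.2,"ty":-2.3,"tz":-1.0},
    {"tx":-3.2,"ty":-2.3,"tz":-1.0},
    {"tx":-3.2,"ty":-2.3,"tz":-1.0},
    {"tx":-3.2,"ty":-2.3,"tz":-1.0},
    {"tx":-3.2,"ty":-2.3},
    {"tx":-3.2,"ty":-2.3}
  ]
}}

```text
invalid input
```

{"fn": "move_arm", "kwargs": {
  "increments": [
    {"tx":-3.2,"ty":-2.3,"tz":-1.0},
    {"tx":-3.2,"ty":-2.3,"tz":-1.0},
    {"tx":-3.2,"ty":-2.3,"tz":-1.0},
    {"tx":-3.2,"ty":-2.3,"tz":-1.0},
    {"tx":-3.2,"ty":-2.3,"tz":-1.0},
    {"tx":-3.2,"ty":-2.3,"tz":-1.0},
    {"tx":-3.2,"ty":-2.3,"tz":-1.0},
    {"tx":-3.2,"ty":-2.3,"tz":-1.0},
    {"tx":-3.2,"ty":-2.3,"tz":-1.0},
    {"tx":-3.2,"ty":-2.3,"tz":-1.0},
    {"tx":-3.2,"ty":-2.3},
    {"tx":-3.2,"ty":-2.3}
  ]
}}

```text
invalid input
```

{"fn": "move_arm", "kwargs": {
  "increments": [
    {"tx":-3.2,"ty":-2.3,"tz":-1.0,"rx":0,"ry":0,"rz":0,"gripper":1},
    {"tx":-3.2,"ty":-2.3,"tz":-1.0,"rx":0,"ry":0,"rz":0,"gripper":1}
  ],
  "squeeze": 40
}}

```text
clock: 0.6
eef_pos: [250.1, 525.5, 251.0]
tcp_rot: [-3.141, -0.0, 2.81]
contact_force: [0.8, 0.6, 0.6]
opening: 1.004
```

{"fn": "move_arm", "kwargs": {
  "increments": [
    {"tx":-3.0,"ty":-2.35,"tz":0,"rx":0,"ry":0,"rz":0,"gripper":1},
    {"tx":-3.0,"ty":-2.35,"tz":0,"rx":0,"ry":0,"rz":0,"gripper":1},
    {"tx":-3.0,"ty":-2.35,"tz":0,"rx":0,"ry":0,"rz":0,"gripper":1},
    {"tx":-3.0,"ty":-2.35,"tz":0,"rx":0,"ry":0,"rz":0,"gripper":1},
    {"tx":-3.0,"ty":-2.35,"tz":0,"rx":0,"ry":0,"rz":0,"gripper":1},
    {"tx":-3.0,"ty":-2.35,"tz":0,"rx":0,"ry":0,"rz":0,"gripper":1},
    {"tx":-3.0,"ty":-2.35,"tz":0,"rx":0,"ry":0,"rz":0,"gripper":1},
    {"tx":-3.0,"ty":-2.35,"tz":0,"rx":0,"ry":0,"rz":0,"gripper":1},
    {"tx":-3.0,"ty":-2.35,"tz":0,"rx":0,"ry":0,"rz":0,"gripper":1},
    {"tx":-3.0,"ty":-2.35,"tz":0,"rx":0,"ry":0,"rz":0,"gripper":1},
    {"tx":0,"ty":0,"tz":0,"rx":0,"ry":0,"rz":0,"gripper":1},
    {"tx":0,"ty":0,"tz":0,"rx":0,"ry":0,"rz":0,"gripper":1}
  ],
  "squeeze": 40
}}

```text
clock: 1.8
eef_pos: [456.9, 205.2, 251.3]
tcp_rot: [3.141, -0.0, 2.806]
contact_force: [-0.1, 1.1, -0.1]
opening: 1.004
```

Run:
```python
from h import *
s=r.sense(); im,d=r.grab_frame('wrist'); save('w_stand',im); np.savez('w_stand.npz',im=im,d=d,p=s['eef_pos'],o=s['tcp_rot'])
print(s['eef_pos'],s['tcp_rot'])
for o in r.place_of('stand_seat','wrist')[:2]: print(o)
R,C=np.nonzero(d>0); W=world('wrist',d,R,C,s)
n=np.hypot(W[:,0]-481,W[:,1]-198)<115
for zl,zh in [(6,18),(24,34),(74,86),(88,112)]:
    k=n&(W[:,2]>zl)&(W[:,2]<zh); P=W[k]
    a=cv2.minAreaRect(P[:,:2].astype(np.float32)); print(zl,len(P),np.round(a[0],1),np.round(a[1]),round(a[2],1),P.mean(0).round(1))
```

```text
[456.85111958 205.19136499 251.29437727] [ 3.14137830e+00 -2.34599275e-04  2.80555506e+00]
{'location': [198.0, 323.5], 'confidence': 0.55}
6 6643 [483.1 200.3] [ 76. 209.] 71.7 [471.4 204.1  13.6]
24 861 [478.2 201.5] [ 57. 169.] 72.1 [488.5 198.5  29.7]
74 890 [482.9 200.3] [ 57. 179.] 71.5 [471.4 204.1  80. ]
88 251 [482.2 200.3] [ 46. 166.] 71.7 [493.4 196.7  99.5]
```

View pics/w_stand.png

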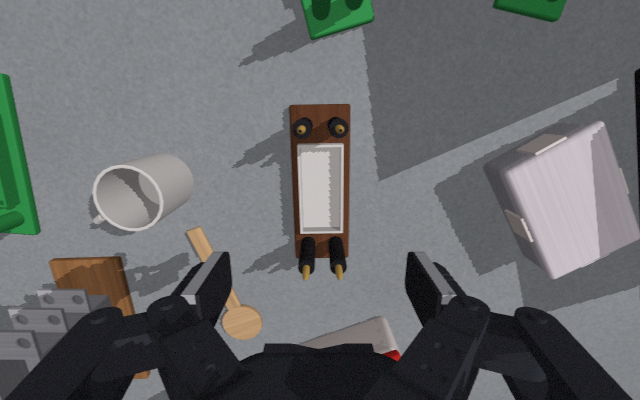

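The wrist view shows the stand's four posts with brass tips at about (125, 303), (125, 340), (270, 307), (270, 339). Its size (209 x 76) and heights match, and the yaw is -18.4°. Next is the pile.

{"fn": "move_arm", "kwargs": {
  "increments": [
    {"tx":-1.85,"ty":-2.83,"tz":-0.4,"rx":0,"ry":0,"rz":0,"gripper":1},
    {"tx":-1.85,"ty":-2.83,"tz":-0.4,"rx":0,"ry":0,"rz":0,"gripper":1},
    {"tx":-1.85,"ty":-2.83,"tz":-0.4,"rx":0,"ry":0,"rz":0,"gripper":1},
    {"tx":-1.85,"ty":-2.83,"tz":-0.4,"rx":0,"ry":0,"rz":0,"gripper":1},
    {"tx":-1.85,"ty":-2.83,"tz":-0.4,"rx":0,"ry":0,"rz":0,"gripper":1},
    {"tx":-1.85,"ty":-2.83,"tz":-0.4,"rx":0,"ry":0,"rz":0,"gripper":1},
    {"tx":-1.85,"ty":-2.83,"tz":-0.4,"rx":0,"ry":0,"rz":0,"gripper":1},
    {"tx":-1.85,"ty":-2.83,"tz":-0.4,"rx":0,"ry":0,"rz":0,"gripper":1},
    {"tx":-1.85,"ty":-2.83,"tz":-0.4,"rx":0,"ry":0,"rz":0,"gripper":1},
    {"tx":-1.85,"ty":-2.83,"tz":-0.4,"rx":0,"ry":0,"rz":0,"gripper":1},
    {"tx":-1.85,"ty":-2.83,"tz":-0.4,"rx":0,"ry":0,"rz":0,"gripper":1},
    {"tx":-1.85,"ty":-2.83,"tz":-0.4,"rx":0,"ry":0,"rz":0,"gripper":1}
  ],
  "squeeze": 40
}}

```text
clock: 3.1
eef_pos: [555.6, -187.6, 299.4]
tcp_rot: [3.141, -0.0, 2.81]
contact_force: [0.1, 0.1, -0.6]
opening: 1.005
```

{"fn": "move_arm", "kwargs": {
  "increments": [
    {"tx":0,"ty":0,"tz":0,"rx":0,"ry":0,"rz":0,"gripper":1},
    {"tx":0,"ty":0,"tz":0,"rx":0,"ry":0,"rz":0,"gripper":1},
    {"tx":0,"ty":0,"tz":0,"rx":0,"ry":0,"rz":0,"gripper":1}
  ],
  "squeeze": 40
}}

```text
clock: 3.4
eef_pos: [554.9, -186.2, 299.0]
tcp_rot: [3.141, -0.001, 2.809]
contact_force: [-1.1, -0.0, -0.5]
opening: 0.999
```

Run:
```python
from h import *
s=r.sense(); im,d=r.grab_frame('wrist'); save('w_tray',im); np.savez('w_tray.npz',im=im,d=d,p=s['eef_pos'],o=s['tcp_rot'])
print(s['eef_pos'],s['tcp_rot'])
for o in r.place_of('tray_top_centre','wrist')[:2]: print(o)
R,C=np.nonzero(d>0); W=world('wrist',d,R,C,s)
n=np.hypot(W[:,0]-579,W[:,1]+193)<125
for zl,zh in [(6,18),(88,100),(129,139)]:
    k=n&(W[:,2]>zl)&(W[:,2]<zh); P=W[k]
    a=cv2.minAreaRect(P[:,:2].astype(np.float32)); print(zl,len(P),np.round(a[0],1),np.round(a[1]),round(a[2],1),P.mean(0).round(1))
```

```text
[ 554.92596271 -186.20344696  299.01287222] [ 3.14116560e+00 -8.38373585e-04  2.80918464e+00]
{'location': [199.3, 315.5], 'confidence': 0.55}
6 2266 [ 575.9 -190. ] [100. 218.] 72.6 [ 530.  -175.7   12.1]
88 3625 [ 585.  -194.4] [ 57. 181.] 69.9 [ 577.8 -191.9   99. ]
129 4014 [ 580.1 -192.6] [ 62. 190.] 70.3 [ 568.8 -188.4  134.2]
```

View pics/w_tray.png

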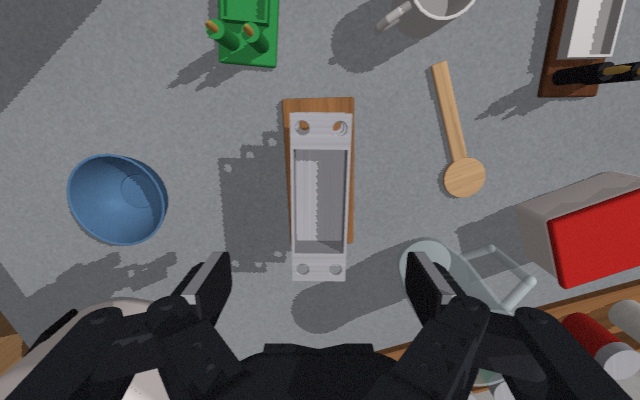

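The top tray spans rows 112–282 and cols 291–350, with all its holes visible. Its rim is at z 134.2 and its size is 190 x 62, as given. I'll descend over it.

{"fn": "move_arm", "kwargs": {
  "increments": [
    {"tx":-1.3,"ty":0.1,"tz":1.8,"rx":0,"ry":0,"rz":0.65,"gripper":1},
    {"tx":-1.3,"ty":0.1,"tz":1.8,"rx":0,"ry":0,"rz":0,"gripper":1},
    {"tx":0,"ty":0,"tz":1.8,"rx":0,"ry":0,"rz":0,"gripper":1},
    {"tx":0,"ty":0,"tz":1.8,"rx":0,"ry":0,"rz":0,"gripper":1},
    {"tx":0,"ty":0,"tz":1.8,"rx":0,"ry":0,"rz":0,"gripper":1},
    {"tx":0,"ty":0,"tz":1.8,"rx":0,"ry":0,"rz":0,"gripper":1},
    {"tx":0,"ty":0,"tz":1.8,"rx":0,"ry":0,"rz":0,"gripper":1},
    {"tx":0,"ty":0,"tz":1.8,"rx":0,"ry":0,"rz":0,"gripper":1},
    {"tx":0,"ty":0,"tz":0,"rx":0,"ry":0,"rz":0,"gripper":1},
    {"tx":0,"ty":0,"tz":0,"rx":0,"ry":0,"rz":0,"gripper":1}
  ],
  "squeeze": 40
}}

```text
clock: 4.5
eef_pos: [580.3, -193.9, 155.6]
tcp_rot: [3.142, -0.0, 2.797]
contact_force: [-0.2, 0.5, -0.1]
opening: 1.002
```

{"fn": "move_arm", "kwargs": {
  "increments": [
    {"tx":0.06,"ty":0.12,"tz":1.5,"rx":0,"ry":0,"rz":0,"gripper":1},
    {"tx":0,"ty":0,"tz":1.5,"rx":0,"ry":0,"rz":0,"gripper":1},
    {"tx":0,"ty":0,"tz":1.5,"rx":0,"ry":0,"rz":0,"gripper":1},
    {"tx":0,"ty":0,"tz":1.2,"rx":0,"ry":0,"rz":0,"gripper":1},
    {"tx":0,"ty":0,"tz":0,"rx":0,"ry":0,"rz":0,"gripper":1},
    {"tx":0,"ty":0,"tz":0,"rx":0,"ry":0,"rz":0,"gripper":1}
  ],
  "squeeze": 40
}}

```text
clock: 5.1
eef_pos: [579.9, -193.3, 97.8]
tcp_rot: [-3.142, -0.001, 2.796]
contact_force: [-1.0, 0.2, 1.2]
opening: 0.998
```

{"fn": "move_arm", "kwargs": {
  "increments": [
    {"tx":0,"ty":0,"tz":0,"rx":0,"ry":0,"rz":0,"gripper":0.5},
    {"tx":0,"ty":0,"tz":0,"rx":0,"ry":0,"rz":0,"gripper":0.4},
    {"tx":0,"ty":0,"tz":0,"rx":0,"ry":0,"rz":0,"gripper":-1},
    {"tx":0,"ty":0,"tz":0,"rx":0,"ry":0,"rz":0,"gripper":-1},
    {"tx":0,"ty":0,"tz":0,"rx":0,"ry":0,"rz":0,"gripper":-1},
    {"tx":0,"ty":0,"tz":0,"rx":0,"ry":0,"rz":0,"gripper":-1},
    {"tx":0,"ty":0,"tz":0,"rx":0,"ry":0,"rz":0,"gripper":-1}
  ],
  "squeeze": 40
}}

```text
clock: 5.8
eef_pos: [580.7, -193.5, 99.1]
tcp_rot: [-3.142, 0.001, 2.796]
contact_force: [-0.3, -0.7, 6.2]
opening: 0.717
```

{"fn": "move_arm", "kwargs": {
  "increments": [
    {"tx":0,"ty":0,"tz":-0.5,"rx":0,"ry":0,"rz":0,"gripper":-1},
    {"tx":0,"ty":0,"tz":-0.5,"rx":0,"ry":0,"rz":0,"gripper":-1},
    {"tx":0,"ty":0,"tz":-0.5,"rx":0,"ry":0,"rz":0,"gripper":-1},
    {"tx":0,"ty":0,"tz":-0.5,"rx":0,"ry":0,"rz":0,"gripper":-1},
    {"tx":0,"ty":0,"tz":0,"rx":0,"ry":0,"rz":0,"gripper":-1},
    {"tx":0,"ty":0,"tz":0,"rx":0,"ry":0,"rz":0,"gripper":-1}
  ],
  "squeeze": 40
}}

```text
clock: 6.4
eef_pos: [580.2, -193.2, 118.4]
tcp_rot: [3.142, 0.0, 2.797]
contact_force: [0.0, -0.8, -0.9]
opening: 0.721
```

Run:
```python
from h import *
s=r.sense(); print(s['contact_force'],s['wrist_torque'],s['opening'],s['eef_pos'])
a,_=r.grab_frame('wrist'); b,_=r.grab_frame('side'); save('lift',np.vstack([a,cv2.resize(b[180:320,280:480],None,fx=3,fy=3)[:200,:600].copy() if 0 else cv2.resize(b[180:305,260:460],(640,400))])[:800])
im=cv2.imread('pics/lift.png'); cv2.imwrite('pics/lift.png',cv2.resize(im,(480,600)))
```

```text
[ 0.01144065 -0.84728768 -0.8842293 ] [0.04625379 0.02530136 0.02237555] 0.7213737411541233 [ 580.15789019 -193.24333943  118.42145201]
```

View pics/lift.png

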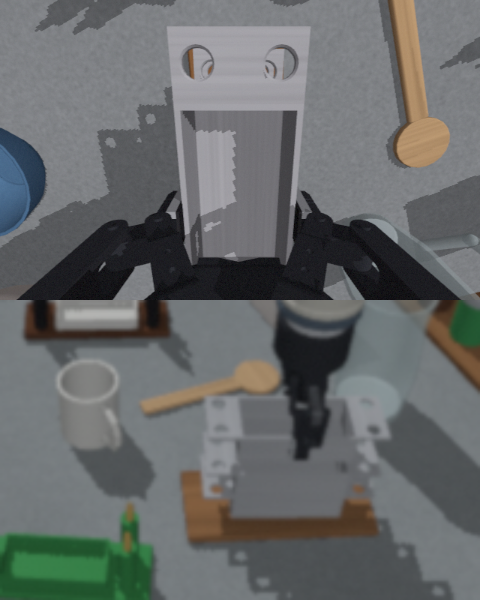

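The tray has come up by about 20 mm. The flange below shows through its holes, so only the top one is moving. I'll raise it clear and measure it in the hand.

{"fn": "move_arm", "kwargs": {
  "increments": [
    {"tx":0,"ty":0,"tz":-1.0,"rx":0,"ry":0,"rz":0,"gripper":-1},
    {"tx":0,"ty":0,"tz":-1.5,"rx":0,"ry":0,"rz":0,"gripper":-1},
    {"tx":0,"ty":0,"tz":-1.5,"rx":0,"ry":0,"rz":0,"gripper":-1},
    {"tx":0,"ty":0,"tz":-1.5,"rx":0,"ry":0,"rz":0,"gripper":-1},
    {"tx":0,"ty":0,"tz":-1.5,"rx":0,"ry":0,"rz":0,"gripper":-1},
    {"tx":0,"ty":0,"tz":-1.5,"rx":0,"ry":0,"rz":0,"gripper":-1},
    {"tx":0,"ty":0,"tz":-1.5,"rx":0,"ry":0,"rz":0,"gripper":-1},
    {"tx":0,"ty":0,"tz":-0.5,"rx":0,"ry":0,"rz":0,"gripper":-1},
    {"tx":0,"ty":0,"tz":0,"rx":0,"ry":0,"rz":0,"gripper":-1},
    {"tx":0,"ty":0,"tz":0,"rx":0,"ry":0,"rz":0,"gripper":-1}
  ],
  "squeeze": 40
}}

```text
clock: 7.5
eef_pos: [579.8, -193.2, 222.8]
tcp_rot: [-3.142, -0.001, 2.796]
contact_force: [0.1, -0.5, -1.6]
opening: 0.72
```

```bash
cat > intool.py <<'E'
from h import *
# tray pose in tool frame: rim plane points of wrist view (flange on camera side)
def tray():
    s=r.sense(); im,d=r.grab_frame('wrist'); m=r.camera_model('wrist')
    R,C=np.nonzero(d>0); z=d[R,C].astype(float)
    P=np.stack([(C-m['cx'])/m['fx']*z,(R-m['cy'])/m['fy']*z,z],-1); H=np.array(m['hand_eye']); P=P@H[:3,:3].T+H[:3,3]
    return s,im,d,R,C,P
E
python3 - <<'E'
from intool import *
s,im,d,R,C,P=tray(); print(s['eef_pos'],s['tcp_rot'])
save('w_held',im)
k=(np.abs(P[:,2]+36)<8)&(np.abs(P[:,1])<34)&(P[:,0]>25)&(P[:,0]<105); Q=P[k]
A=np.c_[Q[:,:2],np.ones(len(Q))]; c=np.linalg.lstsq(A,Q[:,2],rcond=None)[0]
res=Q[:,2]-A@c; Q=Q[abs(res)<3]; A=np.c_[Q[:,:2],np.ones(len(Q))]; c=np.linalg.lstsq(A,Q[:,2],rcond=None)[0]
print(len(Q),'plane',c.round(4),'x',Q[:,0].min(),Q[:,0].max())
# flange edges: at x strips
for lo in range(64,96,4):
    q=Q[(Q[:,0]>lo)&(Q[:,0]<lo+4)]
    if len(q): print(lo,np.percentile(q[:,1],[0,1,99,100]).round(1),q[:,1].min()/2+q[:,1].max()/2)
# hole centres by pixels: circular gaps inside flange
mask=np.zeros(d.shape,np.uint8); mask[R[k],C[k]]=255
cs,h=cv2.findContours(mask,cv2.RETR_CCOMP,cv2.CHAIN_APPROX_NONE)
m=r.camera_model('wrist');H=np.array(m['hand_eye'])
for i,q in enumerate(cs):
    if h[0][i][3]>=0 and 50<cv2.contourArea(q)<4000:
        M=cv2.moments(q);u,v=M['m10']/M['m00'],M['m01']/M['m00']
        ray=H[:3,:3]@np.array([(u-m['cx'])/m['fx'],(v-m['cy'])/m['fy'],1]);o=H[:3,3]
        t=(c[0]*o[0]+c[1]*o[1]+c[2]-o[2])/(ray[2]-c[0]*ray[0]-c[1]*ray[1]); print('hole',u,v,cv2.contourArea(q),(o+t*ray).round(1))
b,db=r.grab_frame('side'); R,C=np.nonzero(db>0); W=world('side',db,R,C)
n=np.hypot(W[:,0]-579,W[:,1]+193)<110
for zl,zh in [(45,70),(85,105),(150,350)]:
    k=n&(W[:,2]>zl)&(W[:,2]<zh);Q=W[k]; a=cv2.minAreaRect(Q[:,:2].astype(np.float32)); print(zl,len(Q),np.round(a[0]),np.round(a[1]),Q[:,2].max())
save('s_held',b)
E
```

```text
[ 579.78174752 -193.1771858   222.79177308] [-3.14157279e+00 -7.75358465e-04  2.79644280e+00]
19752 plane [-4.40000e-03  2.00000e-04 -3.47255e+01] x 25.016174139942308 96.63617868782991
64 [-31.  -30.1  30.5  31.2] 0.12496604883500417
68 [-30.9 -30.2  30.5  31.4] 0.23877941377789114
72 [-31.  -30.3  30.6  31.5] 0.26534219299454165
76 [-31.1 -30.6  30.7  31.5] 0.24048630783415348
80 [-31.1 -30.5  30.8  31.4] 0.11619549946905927
84 [-31.  -30.4  30.6  31.2] 0.10054459131426796
88 [-31.1 -30.2  30.5  31.4] 0.13663096489459292
92 [-31.  -30.2  30.5  31.2] 0.11608162549363499
hole 373.0107090103397 84.6723289020187 1354.0 [ 81.2  18.6 -35.1]
hole 263.76280623608017 84.7147983172482 1347.0 [ 81.1 -18.3 -35.1]
45 898 [ 577. -196.] [ 65. 190.] 69.98660467487373
85 773 [ 578. -196.] [ 65. 190.] 99.16073263834882
150 2316 [ 574. -199.] [123. 197.] 349.658603134287
```

View pics/s_held.png

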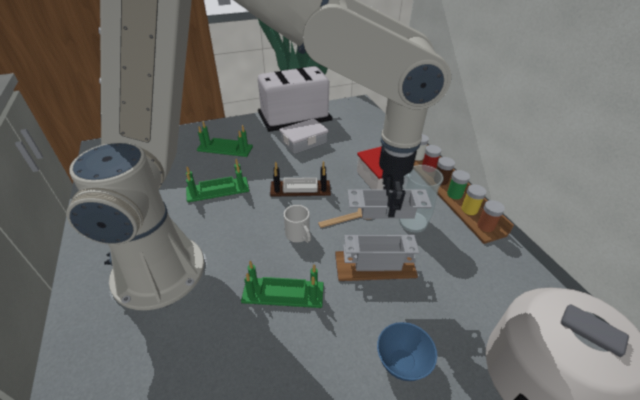

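The side view shows the top tray held level at about (203, 388), the other two still nested on the board at (255, 380), and nothing else disturbed. Held, the tray is 1.2 mm off along the tool's x axis, with the rim 35 mm above the TCP. I'll carry it to the stand.

{"fn": "move_arm", "kwargs": {
  "increments": [
    {"tx":0.9,"ty":1.4,"tz":0,"rx":0,"ry":0,"rz":0,"gripper":-1},
    {"tx":1.9,"ty":2.8,"tz":0,"rx":0,"ry":0,"rz":0,"gripper":-1},
    {"tx":1.9,"ty":2.9,"tz":0,"rx":0,"ry":0,"rz":0,"gripper":-1},
    {"tx":2.0,"ty":3.0,"tz":0,"rx":0,"ry":0,"rz":0,"gripper":-1},
    {"tx":2.0,"ty":3.0,"tz":0,"rx":0,"ry":0,"rz":0,"gripper":-1},
    {"tx":2.0,"ty":3.0,"tz":0,"rx":0,"ry":0,"rz":0,"gripper":-1},
    {"tx":2.0,"ty":3.0,"tz":0,"rx":0,"ry":0,"rz":0,"gripper":-1},
    {"tx":2.0,"ty":3.0,"tz":0,"rx":0,"ry":0,"rz":0,"gripper":-1},
    {"tx":2.0,"ty":3.0,"tz":0,"rx":0,"ry":0,"rz":0,"gripper":-1},
    {"tx":2.0,"ty":3.0,"tz":0,"rx":0,"ry":0,"rz":0,"gripper":-1},
    {"tx":1.9,"ty":2.9,"tz":0,"rx":0,"ry":0,"rz":0,"gripper":-1},
    {"tx":1.2,"ty":1.9,"tz":0,"rx":0,"ry":0,"rz":0,"gripper":-1}
  ],
  "squeeze": 40
}}

```text
clock: 8.8
eef_pos: [484.5, 192.5, 222.9]
tcp_rot: [-3.142, -0.001, 2.798]
contact_force: [0.2, 0.3, -2.1]
opening: 0.719
```

{"fn": "move_arm", "kwargs": {
  "increments": [
    {"tx":0.5,"ty":0.8,"tz":0,"rx":0,"ry":0,"rz":-1.4,"gripper":-1},
    {"tx":0,"ty":0,"tz":0,"rx":0,"ry":0,"rz":0,"gripper":-1},
    {"tx":0,"ty":0,"tz":0,"rx":0,"ry":0,"rz":0,"gripper":-1},
    {"tx":0,"ty":0,"tz":0,"rx":0,"ry":0,"rz":0,"gripper":-1}
  ],
  "squeeze": 40
}}

```text
clock: 9.2
eef_pos: [484.4, 198.3, 223.1]
tcp_rot: [-3.141, -0.0, 2.82]
contact_force: [-0.2, -0.4, -2.2]
opening: 0.723
```

{"fn": "move_arm", "kwargs": {
  "increments": [
    {"tx":0.08,"ty":0.13,"tz":1.5,"rx":0,"ry":0,"rz":0,"gripper":-1},
    {"tx":0,"ty":0,"tz":2.0,"rx":0,"ry":0,"rz":0,"gripper":-1},
    {"tx":0,"ty":0,"tz":2.0,"rx":0,"ry":0,"rz":0,"gripper":-1},
    {"tx":0,"ty":0,"tz":2.0,"rx":0,"ry":0,"rz":0,"gripper":-1},
    {"tx":0,"ty":0,"tz":2.0,"rx":0,"ry":0,"rz":0,"gripper":-1},
    {"tx":0,"ty":0,"tz":1.6,"rx":0,"ry":0,"rz":0,"gripper":-1},
    {"tx":0,"ty":0,"tz":1.5,"rx":0,"ry":0,"rz":0,"gripper":-1},
    {"tx":0,"ty":0,"tz":0.5,"rx":0,"ry":0,"rz":0,"gripper":-1},
    {"tx":0,"ty":0,"tz":0,"rx":0,"ry":0,"rz":0,"gripper":-1},
    {"tx":0,"ty":0,"tz":0,"rx":0,"ry":0,"rz":0,"gripper":-1}
  ],
  "squeeze": 40
}}

```text
clock: 10.2
eef_pos: [484.5, 200.6, 92.8]
tcp_rot: [3.141, 0.001, 2.82]
contact_force: [0.2, 0.2, -2.0]
opening: 0.72
```

Run:
```python
from intool import *
s,im,d,R,C,P=tray(); print(s['eef_pos'],s['tcp_rot'],s['contact_force'])
m=r.camera_model('wrist');H=np.array(m['hand_eye'])
k=(np.abs(P[:,2]+35)<6)&(np.abs(P[:,1])<34)&(P[:,0]>25)&(P[:,0]<105)
mask=np.zeros(d.shape,np.uint8); mask[R[k],C[k]]=255
cs,h=cv2.findContours(mask,cv2.RETR_CCOMP,cv2.CHAIN_APPROX_NONE)
for i,q in enumerate(cs):
    if h[0][i][3]>=0 and 300<cv2.contourArea(q)<4000:
        M=cv2.moments(q);u,v=M['m10']/M['m00'],M['m01']/M['m00']
        ray=H[:3,:3]@np.array([(u-m['cx'])/m['fx'],(v-m['cy'])/m['fy'],1]);o=H[:3,3]
        print('hole',u,v,(o+ray*(-35-o[2])/ray[2]).round(1))
        mm=np.zeros(d.shape,np.uint8);cv2.drawContours(mm,[q],-1,255,-1); kk=(mm[R,C]>0)&~k
        Z=P[kk]; 
        t=Z[(Z[:,2]<s['eef_pos'][2]-85)]; print(len(Z),len(t),t.mean(0).round(1) if len(t) else '', np.percentile(t[:,2],[0,50]) if len(t) else '')
# predicted seat of posts in tool
from scipy.spatial.transform import Rotation as Ro
Rm=Ro.from_euler('xyz',s['tcp_rot']).as_matrix()
a=np.radians(-18.4)
for sx,sy in [(-80,19),(-80,-19)]:
    w=np.array([483+sx*np.cos(a)-sy*np.sin(a),200.3+sx*np.sin(a)+sy*np.cos(a),108]); print('post tool',((w-s['eef_pos'])@Rm).round(1))
b,_=r.grab_frame('side')
save('hover',np.hstack([cv2.resize(im[20:220,200:440],(480,400)),cv2.resize(b[130:230,250:330],(320,400),interpolation=cv2.INTER_CUBIC)]))
```

```text
[484.464269   200.55874004  92.82675646] [3.14118542e+00 5.21764960e-04 2.82019971e+00] [ 0.22306123  0.17912717 -1.97753992]
hole 372.98041389504806 84.64584873121458 [ 81.2  18.6 -35. ]
1291 167 [ 81.2  17.4 -10.8] [-16.86916096 -11.10382158]
hole 263.7154531946508 84.67669638434869 [ 81.2 -18.4 -35. ]
1288 280 [ 80.8 -19.1  -8.2] [-16.40342465  -8.59176962]
post tool [ 81.3  18.3 -15.2]
post tool [ 81.3 -19.7 -15.2]
```

View pics/hover.png

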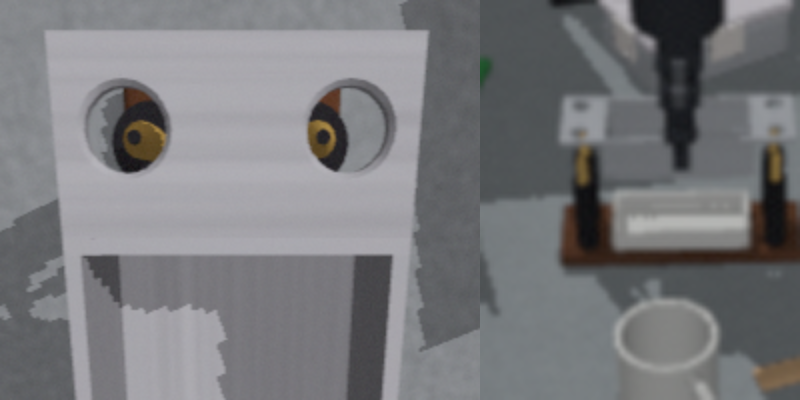

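Both near posts show through the holes, with tips at about (88, 266) and (88, 361) in the wrist image. The tips sit slightly to tool -y of the hole centres, by 1–2 mm. I'll shift, lower 10 mm and look again.

{"fn": "move_arm", "kwargs": {
  "increments": [
    {"tx":0,"ty":-0.14,"tz":0.4,"rx":0,"ry":0,"rz":0,"gripper":-1},
    {"tx":0,"ty":0,"tz":0.6,"rx":0,"ry":0,"rz":0,"gripper":-1},
    {"tx":0,"ty":0,"tz":0,"rx":0,"ry":0,"rz":0,"gripper":-1},
    {"tx":0,"ty":0,"tz":0,"rx":0,"ry":0,"rz":0,"gripper":-1}
  ],
  "squeeze": 40
}}

```text
clock: 10.7
eef_pos: [483.3, 199.4, 82.0]
tcp_rot: [-3.141, -0.0, 2.821]
contact_force: [-0.1, -0.3, -1.7]
opening: 0.72
```

Run:
```python
from intool import *
s,im,d,R,C,P=tray(); print(s['eef_pos'],s['tcp_rot'],s['contact_force'])
b,_=r.grab_frame('side'); 
save('hover2',np.vstack([cv2.resize(im[60:110,240:400],(800,250),interpolation=cv2.INTER_CUBIC),cv2.resize(b[140:210,240:350],(550,350),interpolation=cv2.INTER_CUBIC)[:, :].repeat(1,1) if 0 else cv2.resize(b[145:205,220:380],(800,300),interpolation=cv2.INTER_CUBIC)]))
```

```text
[483.26197231 199.40431328  82.02229567] [-3.14118480e+00 -4.71764069e-04  2.82094631e+00] [-0.13958808 -0.26335123 -1.68943545]
```

View pics/hover2.png

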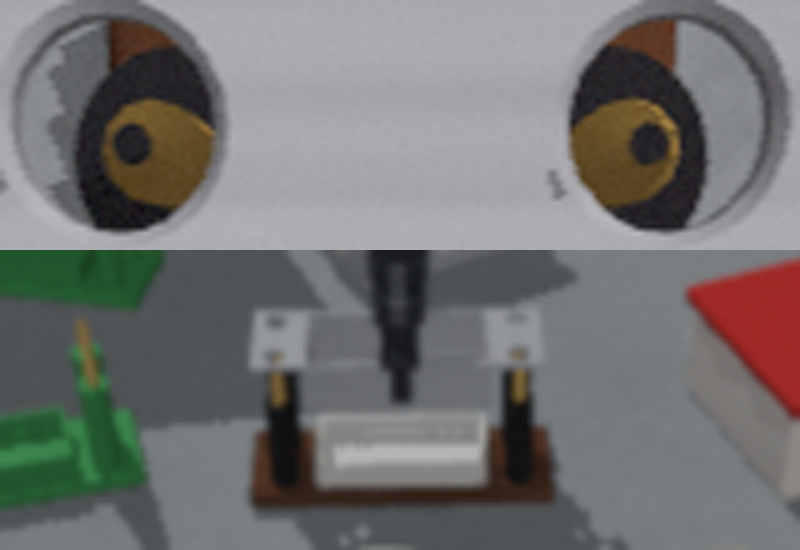

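The posts are now centred in y to within 0.1 mm. In x they are off by about 0.8 mm, so I'll correct that and lower.

{"fn": "move_arm", "kwargs": {
  "increments": [
    {"tx":-0.07,"ty":0,"tz":0,"rx":0,"ry":0,"rz":0,"gripper":-1},
    {"tx":0,"ty":0,"tz":0.4,"rx":0,"ry":0,"rz":0,"gripper":-1},
    {"tx":0,"ty":0,"tz":0.4,"rx":0,"ry":0,"rz":0,"gripper":-1},
    {"tx":0,"ty":0,"tz":0.4,"rx":0,"ry":0,"rz":0,"gripper":-1},
    {"tx":0,"ty":0,"tz":0.4,"rx":0,"ry":0,"rz":0,"gripper":-1},
    {"tx":0,"ty":0,"tz":0,"rx":0,"ry":0,"rz":0,"gripper":-1},
    {"tx":0,"ty":0,"tz":0,"rx":0,"ry":0,"rz":0,"gripper":-1}
  ],
  "squeeze": 40
}}

```text
clock: 11.5
eef_pos: [484.1, 199.2, 66.1]
tcp_rot: [-3.141, -0.0, 2.821]
contact_force: [-0.0, 0.6, -1.0]
opening: 0.715
```

{"fn": "move_arm", "kwargs": {
  "increments": [
    {"tx":0,"ty":0,"tz":0.4,"rx":0,"ry":0,"rz":0,"gripper":-1},
    {"tx":0,"ty":0,"tz":0.4,"rx":0,"ry":0,"rz":0,"gripper":-1},
    {"tx":0,"ty":0,"tz":0.3,"rx":0,"ry":0,"rz":0,"gripper":-1},
    {"tx":0,"ty":0,"tz":0.2,"rx":0,"ry":0,"rz":0,"gripper":-1},
    {"tx":0,"ty":0,"tz":0.2,"rx":0,"ry":0,"rz":0,"gripper":-1},
    {"tx":0,"ty":0,"tz":0,"rx":0,"ry":0,"rz":0,"gripper":-1},
    {"tx":0,"ty":0,"tz":0,"rx":0,"ry":0,"rz":0,"gripper":-1}
  ],
  "squeeze": 40
}}

```text
clock: 12.2
eef_pos: [484.2, 199.2, 51.3]
tcp_rot: [3.142, 0.0, 2.821]
contact_force: [0.4, -0.3, -1.7]
opening: 0.719
```

{"fn": "move_arm", "kwargs": {
  "increments": [
    {"tx":0,"ty":0,"tz":0.1,"rx":0,"ry":0,"rz":0,"gripper":-1},
    {"tx":0,"ty":0,"tz":0.1,"rx":0,"ry":0,"rz":0,"gripper":-1},
    {"tx":0,"ty":0,"tz":0.05,"rx":0,"ry":0,"rz":0,"gripper":-1},
    {"tx":0,"ty":0,"tz":0,"rx":0,"ry":0,"rz":0,"gripper":-1},
    {"tx":0,"ty":0,"tz":0,"rx":0,"ry":0,"rz":0,"gripper":-1}
  ],
  "squeeze": 40
}}

```text
clock: 12.7
eef_pos: [484.3, 199.3, 49.1]
tcp_rot: [3.141, 0.0, 2.821]
contact_force: [-2.1, -1.1, 5.3]
opening: 0.72
```

{"fn": "move_arm", "kwargs": {
  "increments": [
    {"tx":0,"ty":0,"tz":0.05,"rx":0,"ry":0,"rz":0,"gripper":-1},
    {"tx":0,"ty":0,"tz":0,"rx":0,"ry":0,"rz":0,"gripper":-1},
    {"tx":0,"ty":0,"tz":0,"rx":0,"ry":0,"rz":0,"gripper":-1}
  ],
  "squeeze": 40
}}

```text
clock: 13.0
eef_pos: [484.3, 199.3, 49.1]
tcp_rot: [3.141, 0.0, 2.821]
contact_force: [-3.7, -2.0, 12.6]
opening: 0.721
```

Run:
```python
from intool import *
s,im,d,R,C,P=tray(); print(s['eef_pos'],s['contact_force'],s['wrist_torque'])
W=world('wrist',d,R,C,s); k=(np.abs(P[:,2]+35)<6)&(np.abs(P[:,1])<34)&(P[:,0]>60)&(P[:,0]<98)
A=np.c_[P[k][:,:2],np.ones(k.sum())];print(np.linalg.lstsq(A,W[k][:,2],rcond=None)[0].round(4),np.median(W[k][:,2]))
b,db=r.grab_frame('side'); R,C=np.nonzero(db>0); W=world('side',db,R,C)
a=np.radians(-18.4); L=(W[:,:2]-[483,200])@np.array([[np.cos(a),-np.sin(a)],[np.sin(a),np.cos(a)]])
for sg in (-1,1):
    k=(sg*L[:,0]>65)&(sg*L[:,0]<94)&(abs(L[:,1])<30)&(W[:,2]>70)&(W[:,2]<98); print(sg,k.sum(),np.median(W[k][:,2]))
save('seat',np.vstack([cv2.resize(im[50:150,220:420],(800,400)),cv2.resize(b[155:205,260:360],(400,200),interpolation=cv2.INTER_CUBIC).repeat(2,1)])[:600])
```

```text
[484.27571445 199.27942428  49.09087113] [-3.69724638 -1.96074368 12.61350429] [-0.18669438  0.49888668  0.03894474]
[-5.90000e-03  2.00000e-04  8.43626e+01] 84.10310923043497
-1 103 83.84928250036909
1 88 83.45776329125138
```

View pics/seat.png

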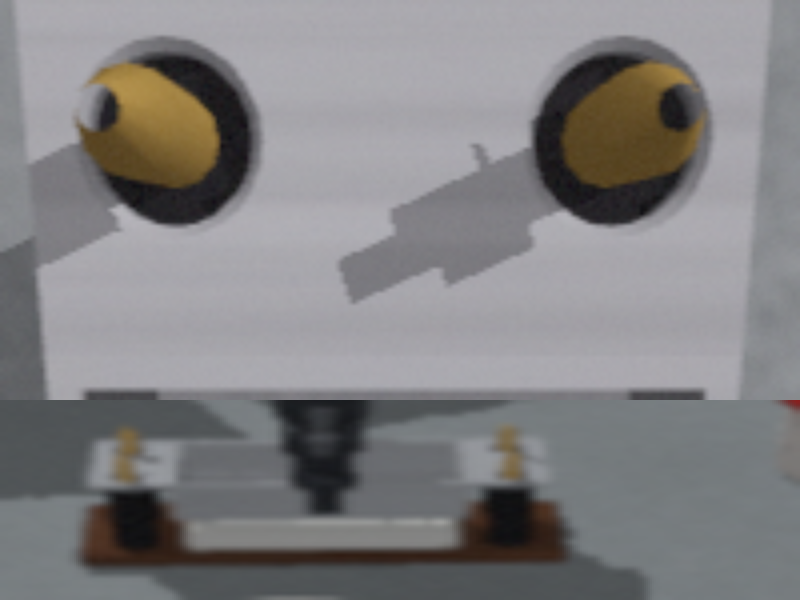

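All four posts stand up through the holes, and the rim measures 84 mm at both ends. I'll release and withdraw straight up.

{"fn": "move_arm", "kwargs": {
  "increments": [
    {"tx":0,"ty":0,"tz":-0.05,"rx":0,"ry":0,"rz":0,"gripper":0.5},
    {"tx":0,"ty":0,"tz":0,"rx":0,"ry":0,"rz":0,"gripper":0.6},
    {"tx":0,"ty":0,"tz":0,"rx":0,"ry":0,"rz":0,"gripper":0.8},
    {"tx":0,"ty":0,"tz":0,"rx":0,"ry":0,"rz":0,"gripper":1},
    {"tx":0,"ty":0,"tz":0,"rx":0,"ry":0,"rz":0,"gripper":1},
    {"tx":0,"ty":0,"tz":0,"rx":0,"ry":0,"rz":0,"gripper":1},
    {"tx":0,"ty":0,"tz":0,"rx":0,"ry":0,"rz":0,"gripper":1}
  ],
  "squeeze": 20
}}

```text
clock: 13.8
eef_pos: [484.2, 199.2, 48.7]
tcp_rot: [-3.142, -0.0, 2.821]
contact_force: [-0.6, 0.3, 0.7]
opening: 0.996
```

{"fn": "move_arm", "kwargs": {
  "increments": [
    {"tx":0,"ty":0,"tz":-0.5,"rx":0,"ry":0,"rz":0,"gripper":1},
    {"tx":0,"ty":0,"tz":-1,"rx":0,"ry":0,"rz":0,"gripper":1},
    {"tx":0,"ty":0,"tz":-1.5,"rx":0,"ry":0,"rz":0,"gripper":1},
    {"tx":0,"ty":0,"tz":-2,"rx":0,"ry":0,"rz":0,"gripper":1},
    {"tx":0,"ty":0,"tz":-2,"rx":0,"ry":0,"rz":0,"gripper":1},
    {"tx":0,"ty":0,"tz":-3,"rx":0,"ry":0,"rz":0,"gripper":1},
    {"tx":0.6,"ty":0,"tz":-3,"rx":0,"ry":0,"rz":0,"gripper":1},
    {"tx":1,"ty":0,"tz":-3,"rx":0,"ry":0,"rz":0,"gripper":1},
    {"tx":1,"ty":0,"tz":-3,"rx":0,"ry":0,"rz":0,"gripper":1},
    {"tx":0,"ty":0,"tz":-1,"rx":0,"ry":0,"rz":0,"gripper":1},
    {"tx":0,"ty":0,"tz":0,"rx":0,"ry":0,"rz":0,"gripper":1},
    {"tx":0,"ty":0,"tz":0,"rx":0,"ry":0,"rz":0,"gripper":1}
  ],
  "squeeze": 20
}}

```text
clock: 15.0
eef_pos: [459.4, 207.2, 248.2]
tcp_rot: [-3.141, -0.0, 2.821]
contact_force: [-0.3, -0.9, -0.5]
opening: 0.997
```

Run:
```python
from intool import *
s,im,d,R,C,P=tray(); print(s['eef_pos'],s['clock'])
W=world('wrist',d,R,C,s); a=np.radians(-18.4)
L=(W[:,:2]-[483,200])@np.array([[np.cos(a),-np.sin(a)],[np.sin(a),np.cos(a)]])
for sg in (-1,1):
  for t in (-1,1):
    k=(sg*L[:,0]>65)&(sg*L[:,0]<94)&(t*L[:,1]>0)&(t*L[:,1]<30)&(W[:,2]>78)&(W[:,2]<90); print(sg,t,k.sum(),np.median(W[k][:,2]).round(1))
b,db=r.grab_frame('side'); R,C=np.nonzero(db>0); W=world('side',db,R,C)
n=np.hypot(W[:,0]-579,W[:,1]+193)<110
for zl,zh in [(45,70),(85,105)]:
    Q=W[n&(W[:,2]>zl)&(W[:,2]<zh)]; q=cv2.minAreaRect(Q[:,:2].astype(np.float32)); print(zl,len(Q),np.round(q[0]),np.round(q[1]))
save('end',cv2.resize(np.vstack([im,b]),(480,600)))
```

```text
[459.36162188 207.18016082 248.24742621] 15.0
-1 -1 842 84.1
-1 1 842 84.1
1 -1 508 84.4
1 1 507 84.3
45 910 [ 577. -196.] [ 64. 191.]
85 779 [ 578. -196.] [ 65. 191.]
```

View pics/end.png

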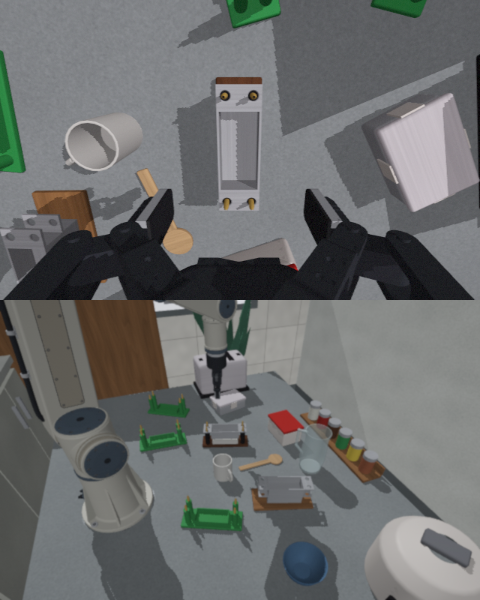

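The tray sits on the stand with all four posts up through its holes. The other two trays and everything else are where they were, so I'm handing in.

```bash
python3 -c "
from rig import r
print(r.sign_off())"
```

```text
the job is handed in; nothing more can be done
None
```

I lifted only the top tray off the pile, lowered it over the four posts of the brown stand until it met the shoulders, released it and backed the arm off. The job is handed in at about 15 s on the clock, well under the 51 s limit.

- **Seating:** after release, all four posts stand up through the corner holes. The flanges measure 84.1 to 84.4 mm high at the four corners, against 84 mm expected, so the tray is level and fully down.
- **Forces:** the seating force read at most 13 N, against the 120 N wrist limit.
- **Other trays and bystanders:** the remaining two trays measure in the same place as after the lift, to within 1 mm. The other things looked unmoved in the final picture; I did not measure them.
- **Disagreements:** at first the base, depth and post-tip estimates of the stand's sideways offset differed by about 1 mm. A closer look at the post tips through the holes settled it before I lowered the tray. My first two move calls were refused as invalid input, and nothing moved.

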